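# Wedge the rocking marking-out plate

## Task

The small marking-out plate on the bench rocks because one of its feet, the near left one, is too short. With the fingertips push the wooden wedge, thin end first, along the bench under that foot until it is snug and carries the foot, then press down with a fingertip on the plate's corner above it to feel that it no longer gives; if it does, push the wedge further and press again. Pick nothing up, do not shove the plate along or jack it up, leave the other things alone, and finish clear of everything.

Things in the scene. Friction and masses are not known exactly. Their poses are not given: they have to be found in the camera images.
- plate: marking-out plate, blue casting with steel top 158 (x) x 178 (y) mm, 1.9 to 3 kg, loose on four round rubber feet (24 mm across) at x = +-55, y = +-65 mm. Origin at bench level midway between the feet, z up. Casting's underside at z = 26, top at 58 mm. The foot at x = -55, y = +65 is too short. A steel block 46 mm square, 40 mm high, is fixed on top at the opposite corner (x = +48, y = -55)
- short_foot (a point): on the axis of the short foot, at bench level while the plate is level; axes as the plate's. The foot's domed end hangs 5 to 9 mm above this point (how much differs each time and is not given); the plate stands level on the other three
- corner (a point): on the plate's top face straight above the short foot, 58 mm above the bench while level: press here. Unwedged, 2.5 to 6 N tips this corner down by 5 to 9 mm, until the short foot lands
- wedge: loose pale wooden wedge, 60 g, 110 mm long (x), 42 mm wide (y), 3 mm thick at the thin end (x = +55), 18 mm at the back (x = -55), even slope. Origin at the middle of the flat underside, x towards the thin end, z up. Starts with the thin end 30 to 95 mm short of the short foot, pointing roughly at it
- wedge_back (a point): middle of the wedge's upright back face, 9 mm above the bench: push here along the wedge's +x. Free, it slides under less than 1.5 N; resistance rises past 5 N once the slope meets the foot, and friction keeps it there
- red_tin: red tin with white lid, 45 mm across, 50 mm high, bystander; origin at the centre of its underside
- lighter: blue lighter lying down, 24 x 80 x 12 mm, bystander; origin at the centre of its underside
- butane_torch: red and black hand torch standing, 62 x 86 x 131 mm, bystander; origin at the centre of its underside
Not all that is in view belongs to the job. Several things have the shape of the wedge; the one meant has the colours described above.

How it is judged (in metres and radians):
On the way, in this order (a step that is already met when the one before it is completed fails the run):
1. the wedge has been pushed under the short foot, thin end first (x of short_foot in the frame of wedge between -0.03 and 0.052 m and y of short_foot in the frame of wedge between -0.02 and 0.02 m), for 0.1 s.
2. the corner is pressed down with more than 4 N, the wedge takes the load (more than 2 N) and the corner gives less than 2 mm (contact force between the fingers and plate above 4 N and contact force between wedge and plate above 2 N and height (world z) of corner above 0.056 m), for 0.2 s.
At the end, for the whole second after the job is handed in: the wedge lies under the short foot (foot axis within 20 mm of the wedge's centre line and between its ends) and carries it (more than 0.2 N), the corner is within 2 mm below and 3 mm above its level height, the plate is level within 0.03 rad, and both are at rest (all of step 1 and contact force between wedge and plate above 0.2 N and height (world z) of corner between 0.056 and 0.061 m and angle between plate's own z axis and vertical below 0.03 rad and linear speed of each of plate, wedge below 0.01 m/s); the robot touches nothing.
It fails at once if the wedge is lifted off the bench (height (world z) of wedge above 0.015 m).
It fails at once if the wedge is tipped up (angle between wedge's own z axis and vertical above 0.35 rad).
It fails at once if the plate is lifted (height (world z) of plate above 0.015 m).
It fails at once if the plate is shoved more than 25 mm along the bench (distance of plate from where it was at the start of the episode above 0.025 m).
It fails at once if a bystander is moved (distance of any of red_tin, lighter, butane_torch from where it was at the start of the episode above 0.02 m).
It also fails if it takes over 51 s, if anything falls off the work surface, if the arm or the gripper's body presses on something with over 40 N, if the wrist force passes 120 N, or if a joint passes its speed limit or range.

## Robot

A 6-joint arm with a two-finger parallel gripper is mounted at the origin on a cart in front of the work surface, level with it; the furniture and walls round the work are solid. World frame = base frame: x ahead of the robot, y to its left, z up, the work surface at z = 0. Lengths are in m, angles in degrees, forces in N, time in s.
With the tool pointing down it reaches from about 0.275 to 0.725 m from the base axis. Payload 5.6 kg.
Tool frame: the origin (TCP) lies where the fingers leave the gripper's body, on its centre line; the fingertips stand 73 mm ahead of it and the grasp point (between the pads) lies 54 mm ahead of it; z points along the fingers, y is the direction in which the jaws open and shut (so a half turn about z gives the same grasp; the last joint's range is limited). The gripper opens to 85 mm and grips with 20 to 120 N. Pads are 22 mm wide; open, the fingers measure 114 mm over their backs; the gripper's body (76 mm by 85 mm) begins 54 mm behind the grasp point. The pads swing forward as they close: fully open they stand 13 mm farther back than shut.
Start: joints at [92.567, 14.616, 6.199, 0, -81.583, -16.306], TCP at [0.131, 0.534, 0.304] pointing down, gripper open.
Joint ranges: [-168.99, 168.99], [-69.2, 112.95], [-62.41, 85.93], [-164.36, 98.24], [-168.68, -3.75], [-174.98, 174.98]. Speed limits (degrees/s): [147.25, 147.25, 180, 180, 180, 180].

## Interface

Orientations are given as a 3x3 rotation matrix whose columns are the frame's x, y, z axes.
In Python, from workcell import robot gives the robot as it stands.
- The arm moves only by the shell command python3 -m handwheel 'ROWS'. ROWS is JSON, one flat list of numbers, 5 for each row, row after row: the shift along the tool's x, y, z in mm, then the turn about the tool's z in degrees, then the opening, from 0 (shut) to 1 (fully open). In form: [tx, ty, tz, roll, hand, tx, ty, tz, roll, hand, ...]. A call has 1 to 8 rows; each row shifts and turns the commanded pose from where the row before left it, along the tool's axes as they then stand; what a row does not reach is not made up. A row lasts 1/12 s, in which the tool goes at most 41.7 mm and 7.16 degrees, less where a joint would pass 70% of its speed; a pose out of reach is approached as far as the arm can. A call with a gripper value outside its range is refused whole. The fingers move at their own pace and stop on an object; the grip force is fixed at half the most. Time passes only in rows, so rows that do not move let the fingers close. It gives the time, the measured TCP pose, the force and the opening at its end, in the units of the state.
- robot.get_state(): the state, without advancing time (a new reading comes with each control period).
- robot.snapshot(name): name is "scene" or "top" or "wrist"; returns the picture (420x560x3 uint8, red, green, blue); there is no depth.
- robot.camera_params(name): a dict with "K" (3x3 intrinsics, pixels), "R" (3x3) and "t" (3): a world point X has camera coordinates R X + t. Camera axes: x right, y down, z forward; pixel columns grow to the right and rows downward; lengths in m; the calibration is good to about 2 mm. The wrist camera is an equidistant fisheye: a pixel r from the principal point sees the ray r / f radians off the axis. A picture is of the moment at which its call begins: read the wrist's pose just before it. camera_params takes no time and is no camera call; for the wrist camera it gives the pose at the moment of the call.
- robot.close_job(): hands the job in, once; it reports no verdict.
The state is a dict: "t": time; "joints": joint angles; "joint_vel": joint speeds; "joint_torque": joint torques, N m; "position": TCP position; "tool_rot": TCP orientation; "contact_force": force on the tool from outside, world axes, zero at the start; "wrist_torque": the same for the moment, N m; "finger_gap": finger opening in m.
Only numpy, scipy, OpenCV 4.12 (cv2) and the standard library are available. Lean on these libraries where they do the work, as an engineer would, in place of code of your own. Each camera call takes 0.05 s, during which the arm holds its last target. There are 200 camera calls.

## Working session

There is one attempt and no reset: what is moved stays moved. The work goes in short steps, Python scripts to look and compute and a shell command to move; the robot and the scene stay as the last step left them, time stands still between calls to the robot, and variables do not carry over. Pictures are saved under pics/ and viewed, on a budget of 10 in all, crops included, one or two more only if the job needs it, and the job is handed in when it is done.

```bash
mkdir -p pics; ls; cat > h.py <<'E'
from workcell import robot
import numpy as np, cv2
def save(n,f):
    im=robot.snapshot(n); cv2.imwrite('pics/'+f,im[:,:,::-1]); return im
def ray(n,uv,p=None):
    p=p or robot.camera_params(n); K,R,t=[np.array(p[k]) for k in('K','R','t')]
    d=np.linalg.inv(K)@np.array([uv[0],uv[1],1.]); return -R.T@t, R.T@d
def onz(n,uv,z,p=None):
    o,d=ray(n,uv,p); return o+d*(z-o[2])/d[2]
E
python3 - <<'E'
from h import *
a=save('scene','s0.png');b=save('top','t0.png')
cv2.imwrite('pics/st.png',cv2.resize(np.vstack([a,b])[:,:,::-1],None,fx=.7,fy=.7))
for n in('scene','top'):
    p=robot.camera_params(n);print(n,np.array(p['K']).round(1).tolist(),(-np.array(p['R']).T@np.array(p['t'])).round(3))
s=robot.get_state();print(s['t'],s['position'],np.array(s['tool_rot']).round(3).tolist(),s['contact_force'],s['finger_gap'])
E
```

```text
pics
scene [[404.1, 0.0, 284.6], [0.0, 404.1, 212.6], [0.0, 0.0, 1.0]] [ 0.019 -0.523  0.666]
top [[392.6, 0.0, 276.5], [0.0, 392.6, 210.5], [0.0, 0.0, 1.0]] [ 0.441 -0.194  0.897]
0.1 [0.13050452 0.53395154 0.30309183] [[0.971, -0.238, -0.0], [-0.238, -0.971, -0.002], [0.0, 0.002, -1.0]] [ 0.37065653 -0.35832055 -0.27115118] 0.08545988947414462
```

View pics/t0.png

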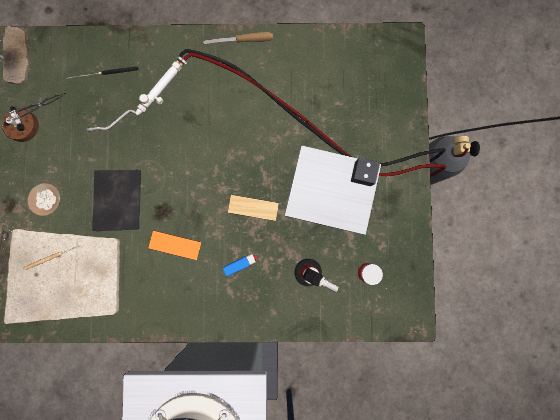

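View pics/s0.png

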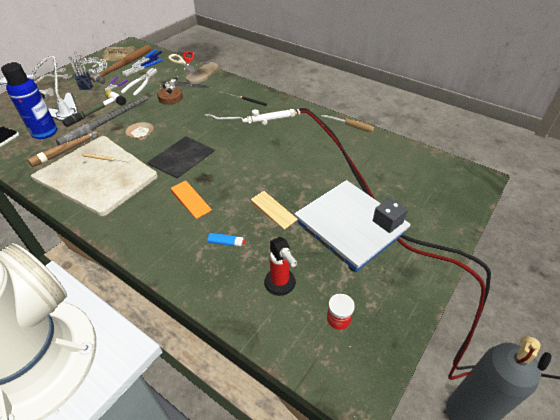

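The top view shows the pale wedge at (253,207) pointing right (world -y). The plate is around (333,190), with the block at (366,172) marking its far right corner, so the short foot is near the bottom-left corner at about (286,215). The torch (308,272), tin (371,274) and lighter (240,265) are all on the near side. Next I'll measure the wedge and plate.

```bash
cat > meas.py <<'E'
from h import *
def quad(m,lo):
    c=[k for k in cv2.findContours(m,cv2.RETR_EXTERNAL,cv2.CHAIN_APPROX_NONE)[0]]
    c=max(c,key=cv2.contourArea); return cv2.contourArea(c),cv2.boxPoints(cv2.minAreaRect(c)),c
def wmask(im,box):
    hsv=cv2.cvtColor(im,cv2.COLOR_RGB2HSV); m=cv2.inRange(hsv,(10,60,140),(28,190,255))
    k=np.zeros_like(m);x0,x1,y0,y1=box;k[y0:y1,x0:x1]=255;return cv2.morphologyEx(m&k,cv2.MORPH_OPEN,np.ones((3,3)))
def pmask(im,box):
    hsv=cv2.cvtColor(im,cv2.COLOR_RGB2HSV); m=cv2.inRange(hsv,(0,0,165),(180,40,255))
    k=np.zeros_like(m);x0,x1,y0,y1=box;k[y0:y1,x0:x1]=255;return cv2.morphologyEx(m&k,cv2.MORPH_OPEN,np.ones((3,3)))
E
python3 - <<'E'
from meas import *
for n,wb,pb in(('top',(215,286,185,230),(275,390,135,245)),('scene',(240,310,180,235),(285,420,170,270))):
    im=cv2.imread('pics/%s0.png'%n[0])[:,:,::-1].copy();p=robot.camera_params(n)
    a,b,c=quad(wmask(im,wb),0);e=cv2.approxPolyDP(c,4,True)[:,0]
    print(n,'wedge',a);
    for u in(b if n=='top' else e): print(u.round(1),onz(n,u,0.003,p).round(4),onz(n,u,0.018,p).round(4))
    a,b,c=quad(pmask(im,pb),0);e=cv2.approxPolyDP(cv2.convexHull(c),5,True)[:,0]
    print('plate',a)
    for u in e: print(u.round(1),onz(n,u,0.058,p).round(4))
    print('minrect',[onz(n,u,.058,p).round(4).tolist() for u in b])
E
```

```text
top wedge 819.5
[227.2 212. ] [ 0.51   -0.0743  0.003 ] [ 0.5088 -0.0763  0.018 ]
[230.4 194.1] [ 0.5512 -0.0814  0.003 ] [ 0.5493 -0.0833  0.018 ]
[278.5 202.6] [ 0.5308 -0.1916  0.003 ] [ 0.5293 -0.1916  0.018 ]
[275.3 220.5] [ 0.4898 -0.1841  0.003 ] [ 0.489  -0.1843  0.018 ]
plate 5177.5
[301 146] [ 0.6484 -0.2414  0.058 ]
[355 158] [ 0.621 -0.358  0.058]
[375 185] [ 0.5618 -0.3996  0.058 ]
[365 233] [ 0.4588 -0.3756  0.058 ]
[285 215] [ 0.4984 -0.2055  0.058 ]
minrect [[0.4984, -0.2044, 0.058], [0.6513, -0.242, 0.058], [0.6077, -0.4155, 0.058], [0.4562, -0.3757, 0.058]]
scene wedge 707.0
[253 197] [ 0.5284 -0.0679  0.003 ] [ 0.5169 -0.0782  0.018 ]
[283 228] [ 0.4902 -0.1817  0.003 ] [ 0.4796 -0.1894  0.018 ]
[295 221] [ 0.5224 -0.1914  0.003 ] [ 0.511  -0.1989  0.018 ]
[265 191] [ 0.5609 -0.0785  0.003 ] [ 0.5486 -0.0886  0.018 ]
plate 4379.5
[344 181] [ 0.6436 -0.2403  0.058 ]
[409 223] [ 0.6088 -0.4103  0.058 ]
[360 265] [ 0.4592 -0.3788  0.058 ]
[296 215] [ 0.4956 -0.2112  0.058 ]
minrect [[0.4967, -0.2068, 0.058], [0.6876, -0.1942, 0.058], [0.6078, -0.414, 0.058], [0.4491, -0.4024, 0.058]]
```

```bash
python3 -m handwheel '[31,27,0,0,0,31,27,0,0,0,31,27,0,0,0,31,27,0,0,0,31,27,0,0,0,31,27,0,0,0,31,27,0,0,0,31,27,0,0,0]'
python3 -m handwheel '[31,27,0,0,0,31,27,0,0,0,31,27,0,0,0,31,27,0,0,0,31,27,0,0,0,31,27,0,0,0,31,27,0,0,0,0,0,0,0,0]'
python3 - <<'E'
from h import *
s=robot.get_state();print(s['t'],s['position'],np.array(s['tool_rot']).round(3).tolist(),s['finger_gap'])
p=robot.camera_params('wrist');print(p)
save('wrist','w1.png')
E
```

```text
t: 0.77
position: [0.3206, 0.2635, 0.3038]
tool_rot: [[0.972, -0.237, -0.0], [-0.237, -0.972, -0.0], [-0.0, 0.0, -1.0]]
contact_force: [0.9, 0.9, -0.4]
finger_gap: 0.0003
t: 1.43
position: [0.4884, 0.0252, 0.3028]
tool_rot: [[0.97, -0.244, -0.002], [-0.244, -0.97, -0.002], [-0.001, 0.003, -1.0]]
contact_force: [-0.7, 0.5, 0.8]
finger_gap: -0.0002
1.4333 [0.48837321 0.02524079 0.30276978] [[0.97, -0.244, -0.002], [-0.244, -0.97, -0.002], [-0.001, 0.003, -1.0]] -0.00024999291610443617
{'K': array([[325.1922621 ,   0.        , 283.65625299],
       [  0.        , 325.1922621 , 206.65749409],
       [  0.        ,   0.        ,   1.        ]]), 'R': array([[-0.24313269, -0.96998863,  0.0029243 ],
       [-0.92606239,  0.23301725,  0.29683566],
       [-0.28860863,  0.06946237, -0.9549241 ]]), 't': array([0.1417798 , 0.40678816, 0.51705492])}
```

View pics/w1.png

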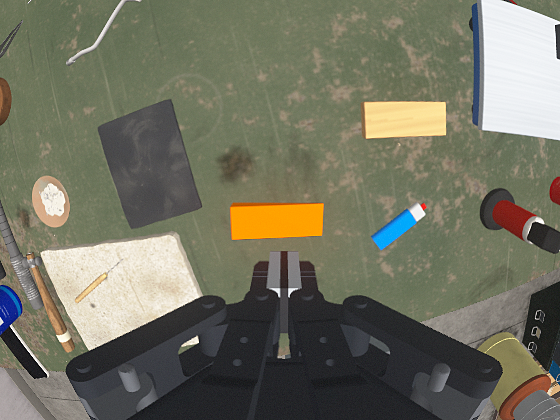

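The wrist view shows the pale wedge clearly at (362–446, 101–138) and the plate's left edge around x = 478, with its near-left corner near (482,128). I'll cast fisheye rays for a finer fix.

```bash
cat >> h.py <<'E'
def wonz(uv,z,p):
    K,R,t=[np.array(p[k]) for k in('K','R','t')]
    q=np.array([(uv[0]-K[0,2])/K[0,0],(uv[1]-K[1,2])/K[1,1]]);th=np.linalg.norm(q)
    d=R.T@np.r_[q/th*np.sin(th),np.cos(th)];o=-R.T@t
    return o+d*(z-o[2])/d[2]
E
python3 - <<'E'
from meas import *
im=cv2.imread('pics/w1.png')[:,:,::-1].copy();p=robot.camera_params('wrist')
a,b,c=quad(wmask(im,(340,460,85,155)),0)
for u in cv2.approxPolyDP(c,6,True)[:,0]: print(u,wonz(u,.003,p).round(4),wonz(u,.018,p).round(4),wonz(u,.0,p).round(4))
a,b,c=quad(pmask(im,(465,560,0,150)),0)
for u in cv2.approxPolyDP(c,5,True)[:,0]: print('pl',u,wonz(u,.058,p).round(4))
E
```

```text
[364 102] [ 0.5462 -0.0829  0.003 ] [ 0.5468 -0.0792  0.018 ] [ 0.5461 -0.0836  0.    ]
[366 138] [ 0.5048 -0.0763  0.003 ] [ 0.507  -0.0729  0.018 ] [ 0.5044 -0.077   0.    ]
[445 135] [ 0.4886 -0.1787  0.003 ] [ 0.4915 -0.171   0.018 ] [ 0.488  -0.1802  0.    ]
[445 102] [ 0.5288 -0.1861  0.003 ] [ 0.53   -0.1782  0.018 ] [ 0.5285 -0.1877  0.    ]
pl [481   0] [ 0.6413 -0.2349  0.058 ]
pl [482 129] [ 0.4975 -0.1999  0.058 ]
pl [559 139] [ 0.4662 -0.3296  0.058 ]
pl [559  21] [ 0.6176 -0.3648  0.058 ]
pl [505   1] [ 0.6405 -0.2717  0.058 ]
```

```bash
python3 -m handwheel '[0,0,0,7.14,0,0,0,0,7.14,0,0,0,0,7.14,0,0,0,0,7.14,0,0,0,0,7.14,0,0,0,0,7.14,0,0,0,0,7.14,0,0,0,0,7.14,0]'
python3 -m handwheel '[0,0,0,7.14,0,0,0,0,7.14,0,0,0,0,7.14,0,0,0,0,7.14,0,22,-19,0,0,0,22,-19,0,0,0,20,-19,0,0,0,0,0,0,0,0]'
```

```text
t: 2.15
position: [0.4855, 0.0313, 0.3037]
tool_rot: [[0.323, -0.946, -0.001], [-0.946, -0.323, 0.0], [-0.0, 0.001, -1.0]]
contact_force: [0.1, -0.3, 0.2]
finger_gap: 0.0005
t: 2.82
position: [0.533, -0.0439, 0.303]
tool_rot: [[-0.165, -0.986, -0.001], [-0.986, 0.165, -0.001], [0.001, 0.001, -1.0]]
contact_force: [-0.0, 0.5, -0.8]
finger_gap: 0.0001
```

```bash
python3 -m handwheel '[0,0,35,0,0,0,0,35,0,0,0,0,35,0,0,0,0,35,0,0,0,0,35,0,0,0,0,30,0,0,0,0,12,0,0,0,0,7,0,0]'
python3 -m handwheel '[0,0,0,0,0]'
python3 - <<'E'
from h import *
save('top','t1.png');im=save('wrist','w2.png')
E
```

```text
t: 3.48
position: [0.53, -0.0413, 0.0774]
tool_rot: [[-0.163, -0.987, -0.005], [-0.987, 0.163, -0.0], [0.001, 0.005, -1.0]]
contact_force: [0.5, -0.6, 0.6]
finger_gap: 0.0003
t: 3.57
position: [0.5309, -0.0414, 0.0786]
tool_rot: [[-0.163, -0.987, -0.003], [-0.987, 0.163, -0.0], [0.001, 0.003, -1.0]]
contact_force: [0.2, -0.5, 0.4]
finger_gap: 0.0002
```

View pics/w2.png

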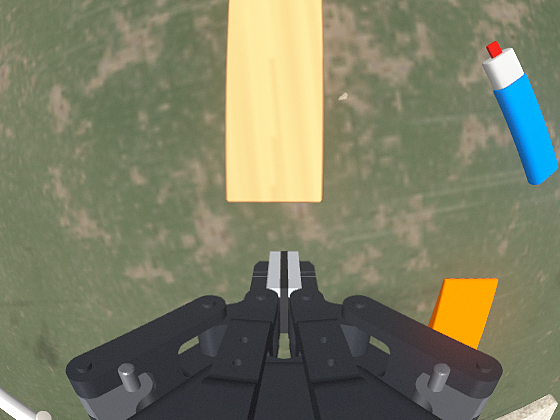

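The wrist view shows the wedge's back edge at columns 227–322 (row 201), centred about 4 mm to the left of the fingers at column 284. Its heading matches the tool's. Its line passes roughly 13 mm on the near side of the foot, so I'll steer about 5° during the push.

```bash
python3 -m handwheel '[8,-3,0,0,0,6,0,0,0,0,4,0,0,0,0,4,0,0,0,0,4,0,0,0,0,4,0,0,0,0,3,0,0,-0.5,0,3,0,0,-0.5,0]'
python3 -m handwheel '[4,0,0,-0.5,0,4,0,0,-0.5,0,4,0,0,-0.5,0,4,0,0,-0.5,0,4,0,0,-0.5,0,4,0,0,-0.5,0,4,0,0,-0.5,0,0,0,0,0,0]'
python3 - <<'E'
from meas import *
save('top','t2.png');p=robot.camera_params('wrist');s=robot.get_state();im=save('wrist','w3.png')
print(s['position'],s['contact_force'])
E
```

```text
t: 4.33
position: [0.5289, -0.0784, 0.0799]
tool_rot: [[-0.146, -0.989, 0.0], [-0.989, 0.146, 0.0], [-0.0, -0.0, -1.0]]
contact_force: [0.5, 0.3, 0.9]
finger_gap: -0.0003
t: 5.0
position: [0.5254, -0.1066, 0.0798]
tool_rot: [[-0.086, -0.996, -0.0], [-0.996, 0.086, -0.0], [0.0, 0.0, -1.0]]
contact_force: [0.2, -0.8, -0.0]
finger_gap: 0.0001
[ 0.52539699 -0.1063209   0.07976397] [ 0.31762694  0.72879189 -0.44397813]
```

View pics/w3.png

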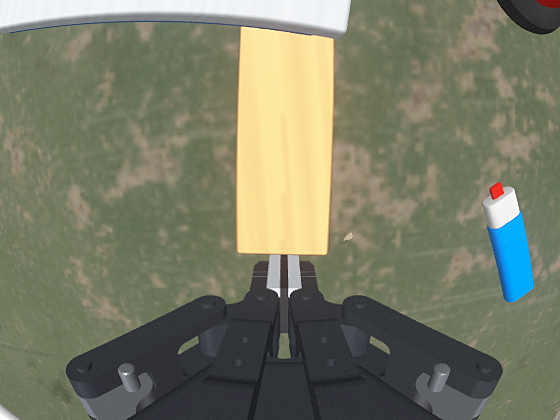

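The wedge follows the fingers at columns 237–334, with its thin end at the plate edge. The plate's near-left corner shows at about (348,33). I'll compute how far off the foot is, in the wedge frame.

```bash
python3 - <<'E'
from meas import *
p=robot.camera_params('wrist');im=cv2.imread('pics/w3.png')[:,:,::-1].copy()
m=wmask(im,(200,360,20,270));rows=[]
for r in(60,100,150,200,245):
    x=np.where(m[r])[0];z=.018-.015*(245-r)/225*.95
    a,b=wonz((x[0]-.5,r),z,p),wonz((x[-1]+.5,r),z,p);rows.append((a+b)/2);print(r,x[0],x[-1],((a+b)/2).round(4),np.linalg.norm(a-b).round(4))
d=rows[0]-rows[-1];print('dir deg',np.degrees(np.arctan2(-d[0],-d[1])))
pm=pmask(im,(0,380,0,60));a,b,c=quad(pm,0)
for u in cv2.approxPolyDP(cv2.convexHull(c),3,True)[:,0]: print('pl',u,wonz(u,.058,p).round(4))
im=cv2.imread('pics/t2.png')[:,:,::-1].copy();m=wmask(im,(200,300,180,240));a,b,c=quad(m,0);print(a)
for u in b:print(u,onz('top',u,.01).round(4))
E
```

```text
60 239 338 [ 0.5136 -0.2036  0.0063] 0.0435
100 237 333 [ 0.5167 -0.1858  0.0088] 0.0416
150 219 350 [ 0.5187 -0.1645  0.012 ] 0.0568
200 236 342 [ 0.5186 -0.1429  0.0151] 0.0465
245 236 328 [ 0.5234 -0.1232  0.018 ] 0.0414
dir deg 6.9645300626324635
pl [350   0] [ 0.4961 -0.2126  0.058 ]
pl [346  30] [ 0.4983 -0.2033  0.058 ]
pl [ 0 27] [ 0.6199 -0.2326  0.058 ]
pl [0 0] [ 0.6207 -0.2447  0.058 ]
536.5
[250.6877  214.60255] [ 0.5031 -0.1284  0.01  ]
[252.85017 196.58205] [ 0.5442 -0.1334  0.01  ]
[288.0631 200.8076] [ 0.534  -0.2134  0.01  ]
[285.90063 218.82811] [ 0.493  -0.2081  0.01  ]
```

```bash
python3 -m handwheel '[3,0,0,-0.3,0,3,0,0,-0.3,0,3,0,0,-0.3,0,2,0,0,0,0,1,0,0,0,0]'
python3 -m handwheel '[2,0,0,0,0,2,0,0,0,0,2,0,0,0,0]'
python3 -m handwheel '[2,0,0,0,0,2,0,0,0,0]'
python3 -m handwheel '[2,0,0,0,0,2,0,0,0,0]'
```

```text
t: 5.52
position: [0.5246, -0.1182, 0.0798]
tool_rot: [[-0.07, -0.998, -0.0], [-0.998, 0.07, -0.0], [0.0, 0.0, -1.0]]
contact_force: [-1.0, 1.1, 0.3]
finger_gap: 0.0001
t: 5.77
position: [0.5242, -0.124, 0.0799]
tool_rot: [[-0.07, -0.998, -0.0], [-0.998, 0.07, 0.0], [0.0, 0.0, -1.0]]
contact_force: [-1.1, -0.4, 0.0]
finger_gap: -0.0
t: 5.93
position: [0.524, -0.1278, 0.0799]
tool_rot: [[-0.07, -0.998, 0.0], [-0.998, 0.07, 0.0], [-0.0, -0.0, -1.0]]
contact_force: [0.7, 3.0, -0.2]
finger_gap: -0.0
t: 6.1
position: [0.524, -0.131, 0.0799]
tool_rot: [[-0.071, -0.998, 0.001], [-0.998, 0.071, 0.002], [-0.002, -0.001, -1.0]]
contact_force: [0.3, 8.3, 1.1]
finger_gap: 0.0003
```

Resistance has risen to 8 N, so the slope has met the foot. I'll check the alignment.

```bash
python3 -m handwheel '[1,0,0,0,0,0,0,0,0,0]'
python3 - <<'E'
from meas import *
save('top','t3.png');p=robot.camera_params('wrist');im=save('wrist','w4.png')
m=cv2.inRange(cv2.cvtColor(im,cv2.COLOR_RGB2HSV),(10,85,190),(28,190,255));m=cv2.morphologyEx(m,cv2.MORPH_OPEN,np.ones((5,5)));m[:, :200]=0;m[:,370:]=0
for r in(90,120,150,180,210,240):
    x=np.where(m[r])[0]
    if len(x):a,b=wonz((x[0]-.5,r),.013,p),wonz((x[-1]+.5,r),.013,p);print(r,x[0],x[-1],((a+b)/2).round(4),np.linalg.norm(a-b).round(4))
a,b,c=quad(pmask(im,(0,380,0,120)),0)
for u in cv2.approxPolyDP(cv2.convexHull(c),3,True)[:,0]: print('pl',u,wonz(u,.058,p).round(4))
E
```

```text
t: 6.27
position: [0.5239, -0.1319, 0.0799]
tool_rot: [[-0.071, -0.998, 0.001], [-0.998, 0.071, 0.002], [-0.002, -0.001, -1.0]]
contact_force: [0.5, 6.8, 0.8]
finger_gap: 0.0
120 236 330 [ 0.518 -0.203  0.013] 0.0398
150 236 330 [ 0.5189 -0.1902  0.013 ] 0.0403
180 236 329 [ 0.52   -0.1771  0.013 ] 0.0407
210 236 328 [ 0.5212 -0.1635  0.013 ] 0.0414
240 237 327 [ 0.5222 -0.1491  0.013 ] 0.0418
pl [372   0] [ 0.4898 -0.2389  0.058 ]
pl [350 118] [ 0.4988 -0.2039  0.058 ]
pl [ 0 85] [ 0.621  -0.2335  0.058 ]
pl [0 0] [ 0.6214 -0.2688  0.058 ]
```

View pics/w4.png

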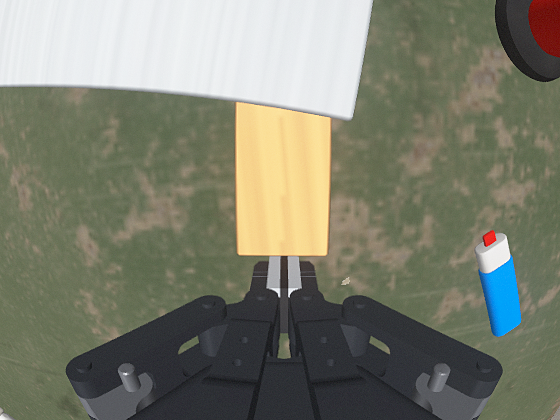

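The view shows the wedge at columns 236–330 running under the plate, in line with the foot to within 1–2 mm. The plate's corner at (350,118) has not moved. I'll back off, rise, go over the corner and press.

```bash
python3 -m handwheel '[-6,0,0,0,0,-10,0,0,0,0,-10,0,0,0,0,0,0,-30,0,0,0,0,-30,0,0,0,0,-25,0,0,0,0,0,0,0]'
python3 -m handwheel '[25,0,0,0,0,25,0,0,0,0,25,0,0,0,0,25,0,0,0,0,26,0,0,0,0,0,0,15,0,0,0,0,10,0,0,0,0,0,0,0]'
python3 -m handwheel '[0,0,0,0,0]'
```

```text
t: 6.95
position: [0.5283, -0.1064, 0.1706]
tool_rot: [[-0.068, -0.998, 0.01], [-0.998, 0.068, -0.002], [0.001, -0.01, -1.0]]
contact_force: [0.1, 0.5, -0.0]
finger_gap: -0.0
t: 7.62
position: [0.5151, -0.2316, 0.1371]
tool_rot: [[-0.071, -0.997, -0.005], [-0.997, 0.071, 0.002], [-0.001, 0.005, -1.0]]
contact_force: [-0.1, 0.6, -0.9]
finger_gap: 0.0001
t: 7.7
position: [0.5162, -0.2316, 0.1391]
tool_rot: [[-0.069, -0.998, -0.002], [-0.998, 0.069, 0.0], [-0.0, 0.002, -1.0]]
contact_force: [-0.4, 0.6, -0.0]
finger_gap: 0.0002
```

```bash
python3 -m handwheel '[0,0,4,0,0,0,0,2,0,0,0,0,1,0,0,0,0,0,0,0]' | grep -E 'pos|force'
python3 -m handwheel '[0,0,1,0,0,0,0,0,0,0]'| grep -E 'pos|force'
python3 -m handwheel '[0,0,1,0,0,0,0,0,0,0]'| grep -E 'pos|force'
```

```text
position: [0.5167, -0.2322, 0.1329]
contact_force: [0.2, 0.3, 0.1]
position: [0.5166, -0.2325, 0.1319]
contact_force: [0.4, 0.2, -0.0]
position: [0.5165, -0.2325, 0.1308]
contact_force: [0.4, 0.8, 0.8]
```

```bash
for i in 1; do python3 -m handwheel '[0,0,1,0,0,0,0,0,0,0]'| grep -E 'pos|force'; done
python3 -m handwheel '[0,0,1,0,0,0,0,0,0,0]'| grep -E 'pos|force'
python3 -m handwheel '[0,0,1,0,0,0,0,0,0,0]'| grep -E 'pos|force'
```

```text
position: [0.5167, -0.2326, 0.1305]
contact_force: [-0.5, 2.3, 4.2]
position: [0.5167, -0.2326, 0.1303]
contact_force: [-2.7, 3.9, 9.8]
position: [0.5167, -0.2325, 0.1302]
contact_force: [-6.1, 5.2, 15.8]
```

Stiff: 16 N with under 1 mm of give. I'll ease slightly, hold, then retreat straight up.

```bash
python3 -m handwheel '[0,0,-0.5,0,0,0,0,0,0,0,0,0,0,0,0,0,0,0,0,0,0,0,0,0,0]'| grep -E 'pos|force'
python3 -m handwheel '[0,0,-3,0,0,0,0,-8,0,0,0,0,-20,0,0,0,0,-35,0,0,0,0,-35,0,0,0,0,-35,0,0,-30,0,0,0,0,-40,0,0,0,0]'
python3 -m handwheel '[-40,0,0,0,0,-40,0,0,0,0,-40,0,0,0,0,-40,0,0,0,0,0,0,0,0,0,0,0,0,0,0]'
python3 - <<'E'
from h import *
a=save('scene','s5.png')
b=save('top','t5.png')
t=robot.snapshot('top')
A=cv2.resize(a[160:290,220:430],None,fx=2.5,fy=2.5);B=cv2.resize(b[130:250,215:395],None,fx=2.5,fy=2.5)
w=max(A.shape[1],B.shape[1]);f=lambda i:cv2.copyMakeBorder(i,0,0,0,w-i.shape[1],0)
cv2.imwrite('pics/c5.png',np.vstack([f(A),f(B)])[:590,:,::-1])
s0=cv2.imread('pics/t0.png')[:,:,::-1].copy()
from meas import *
for im in(s0,b):
    a_,q,c=quad(pmask(im,(275,390,135,245)),0);print([onz('top',u,.058).round(4).tolist() for u in q])
E
```

```text
position: [0.5166, -0.2326, 0.1303]
contact_force: [-4.1, 3.8, 13.5]
t: 9.95
position: [0.5224, -0.164, 0.2672]
tool_rot: [[-0.074, -0.997, 0.006], [-0.997, 0.074, -0.001], [0.001, -0.006, -1.0]]
contact_force: [2.6, 0.9, -1.8]
finger_gap: -0.0003
t: 10.45
position: [0.5328, -0.0011, 0.2646]
tool_rot: [[-0.066, -0.998, 0.0], [-0.998, 0.066, 0.0], [-0.0, -0.0, -1.0]]
contact_force: [0.3, -1.1, -0.4]
finger_gap: -0.0
[[0.4984, -0.2044, 0.058], [0.6513, -0.242, 0.058], [0.6077, -0.4155, 0.058], [0.4562, -0.3757, 0.058]]
[[0.4986, -0.2041, 0.058], [0.6513, -0.2415, 0.058], [0.6077, -0.4158, 0.058], [0.4565, -0.3761, 0.058]]
```

View pics/c5.png

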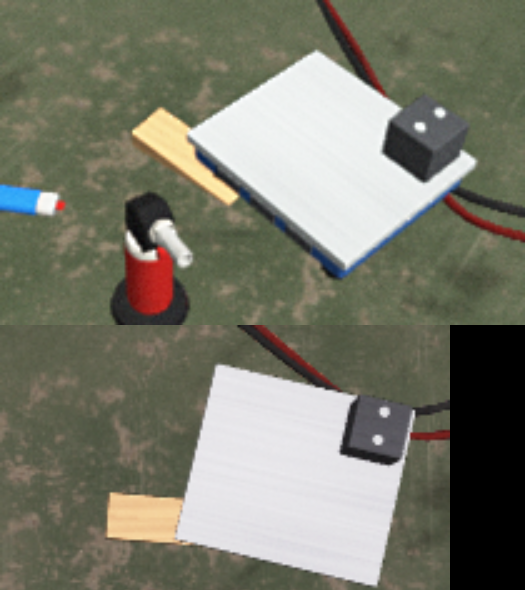

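```bash
python3 - <<'E'
from meas import *
im=cv2.imread('pics/t5.png')[:,:,::-1].copy()
hs=cv2.cvtColor(im,cv2.COLOR_RGB2HSV);m=cv2.inRange(hs,(10,60,140),(28,190,255));m[:,:250]=0;m[:,300:]=0;m[:185]=0;m[230:]=0
a,b,c=quad(cv2.morphologyEx(m,cv2.MORPH_OPEN,np.ones((3,3))),0)
for u in b:print(u.round(1),onz('top',u,.018).round(4),onz('top',u,.009).round(4))
print('thin near corner scene',onz('scene',(314,241),.003).round(4))
E
```

```text
[256.8 214.6] [ 0.5026 -0.1427  0.018 ] [ 0.5032 -0.1422  0.009 ]
[258.3 196.6] [ 0.5431 -0.1462  0.018 ] [ 0.5442 -0.1457  0.009 ]
[287.3 199. ] [ 0.5372 -0.2116  0.018 ] [ 0.5381 -0.2118  0.009 ]
[285.8 217. ] [ 0.4967 -0.2079  0.018 ] [ 0.4972 -0.208   0.009 ]
thin near corner scene [ 0.4983 -0.2566  0.003 ]
```

```bash
python3 - <<'E'
from h import *
s=robot.get_state();print(s['t'],s['contact_force']);print(robot.close_job())
E
```

```text
10.6 [-0.45323823 -0.11423412  0.16696044]
the job is handed in; nothing more can be done
None
```

I pushed the wedge thin end first under the short foot, and the corner no longer gives when pressed. The job was handed in at 10.6 s. No verdict is reported, and I could not measure the load the wedge carries with the arm away.

- **Push:** I steered the wedge about 5° on the way so it would run under the foot. It stopped snug, with resistance rising from under 1.5 N to about 7–8 N.
- **Position:** the foot axis lies within about 2–3 mm of the wedge's centre line, at roughly x = +34 mm in the wedge frame.
- **Press:** up to about 16 N on the corner lowered the fingertip by less than 1 mm, then it held about 13 N for 0.3 s. The tip stayed at about 57 mm against the 56 mm limit. No second push was needed.
- **Final pictures:** the plate is within 0.5 mm of where it started, and the arm is clear at height. I judged the bystanders by eye only; the torch and lighter looked undisturbed, but the tin was outside the final crop.
- **Disagreements:** the cameras differed by about 3–5 mm on the wedge line and the thin end, within the margins.

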